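Fit the smoothing capacitor and hold the chassis plate out over the riser's edge

ROBOT

A 7-joint arm with a two-finger parallel gripper is mounted at the origin on the work surface. World frame = base frame: x ahead of the robot, y to its left, z up, the work surface at z = 0. Lengths are in m, angles in rad, forces in N, time in s.
With the tool pointing down it reaches from about 0.425 to 0.825 m from the base axis. Payload 3.6 kg.
Tool frame: the origin (TCP) lies on the mounting face of the last link; the fingertips stand 173 mm ahead of it and the grasp point (between the pads) lies pinch_z ahead of it (pinch_z is the distance from the TCP to the grasp point, in m); z points along the fingers, y is the line along which they close (so a half turn about z gives the same grasp; the last joint's range is limited). The gripper opens to 85 mm and grips with 20 to 120 N. Pads are 22 mm wide; open, the fingers measure 114 mm over their backs; the gripper's body (76 mm by 85 mm) begins 54 mm behind the grasp point. The pads swing forward as they close: fully open they stand 13 mm farther back than shut.
Start: joints at [-1.242, 0.615, -0.013, 1.423, 0.008, 1.103, -0.04], TCP at [0.226, 0.61, 0.405] pointing down, gripper open.
Joint ranges: [-3.12, 3.12], [-0.3, 2.06], [-1.34, 1.32], [0.26, 2.42], [-1.36, 4.5], [0.01, 1.98], [-2.84, 2.84]. Speed limits (rad/s): [2.79, 2.79, 3.14, 3.14, 3.14, 3.14, 3.14].

INTERFACE

Orientations are given as a unit quaternion [x, y, z, w].
In Python, from plant import read_state, capture, close_job, find_in, masks_of, pinpoint, pinch_z gives the robot as it stands.
- The arm moves only by the tool jog_arm, never from a script. Its argument "commands" is a list of rows, each a list of 3 entries, a list of its own where there are three numbers: the gripper's target within -1 to 1 (shut at 1, half-way at 0, fully open at -1), then the shift along the tool's x, y, z as a fraction of full scale, then the turn, a rotation vector about the tool's x, y, z as a fraction of full scale. A call has 1 to 12 rows; each row is the pose to reach, as a shift and turn from the pose commanded when the call began, along the tool's axes at that moment; what a row does not reach only later rows make up. Full scale, the value 1, is 150 mm for a shift and pi/2 rad for a turn. A row lasts 1/10 s, in which the tool goes at most 50 mm and 8.59 degrees, less where a joint would pass 70% of its speed; a pose out of reach is approached as far as the arm can. A call with a number of a shift or a turn outside -1 to 1 is refused whole. A call with a gripper value outside its range is refused whole. The fingers move at their own pace and stop on an object; "newtons" is the grip in N (left out, the last holds). Time passes only in rows, so rows that repeat a pose let the fingers close. It gives the time, the measured TCP pose, the force, the opening and the grip force at its end, in the units of the state.
- read_state(): the state, without advancing time (a new reading comes with each control period).
- capture(name): name is "scene" or "top" or "wrist"; returns a dict with "img" (400x640x3 uint8, red, green, blue), "fx", "fy", "cx", "cy" (pixels), "pose" (4x4, takes a point from camera to world coordinates); the wrist camera has in their place "tool_from_camera" (4x4, takes a point from camera to tool coordinates, whose origin is the TCP and whose axes are the flange's). Camera axes: x right, y down, z forward; pixel columns grow to the right and rows downward; lengths in m; the calibration is good to about 2 mm. A picture is of the moment at which its call begins: read the wrist's pose just before it. There is no depth.
- close_job(): hands the job in; it is judged then, once.
Trained networks look in the newest picture that a camera, given by its name, has taken for a name from the list of things; names that differ only in an ending like _2 or _b are one class to them, and where a whole thing is asked for, a point or a joint stands for the part that bears it (a point fixed in the world has none). Each returns a list of dicts, best first, with "score" (0 to 1); they miss things now and then, are a little off and sometimes report something else, mostly with a low value. They report only what shows in the picture. A call takes as long as a camera call. They do not tell look-alikes from the thing itself.
- find_in(camera, target): "point" ([x, y, z] in m, in world coordinates, good to about 4 mm: the middle of the surface that is visible of it).
- masks_of(camera, target): "pixels" (400x640 bool, what is visible of it).
- pinpoint(camera, target): "point" ([x, y, z] in m, in world coordinates, good to about 4 mm: a listed point, or the origin of a listed thing).
The state is a dict: "time": time; "joints": joint angles; "joint_velocities": joint speeds; "effort": joint torques, N m; "position": TCP position; "eef_rot": TCP orientation; "force": force on the tool from outside, world axes, zero at the start; "moment": the same for the moment, N m; "width": opening from 0.0 (shut) to 1.0 (fully open); "gripper_force": force on a finger pad.
Only numpy, scipy, OpenCV 4.12 (cv2) and the standard library are available. Lean on these libraries where they do the work, as an engineer would, in place of code of your own. Each camera call takes 0.05 s, during which the arm holds its last target. There are 200 camera calls.

TASK

Take the tall gold capacitor out of the blue parts bin and seat it upright and fully down in the empty clamp ring on the black chassis plate. Then slide the plate along the wooden riser, clamp end outward over the aluminium-trimmed edge, until the white line across the plate lies right above that edge along its whole width, so the capacitor's tags can be soldered from below. The capacitor end would now tip the plate down, so finish while still holding it, flat on the riser and still; do not lift or tip the plate on the way, and leave all other things where they are.

Things in the scene. Friction and masses are not known exactly. Their poses are not given: they have to be found in the camera images.
- capacitor: Tall can capacitor, gold sleeve with a thin brown stripe and a silver top: 40 mm diameter, 85 mm high, about 0.16 kg (0.11 to 0.23). It stands upright in the bin. Origin: centre of its underside, z up the can; the last 3.5 mm above its underside are tapered in to 33 mm diameter.
- bin: Open blue parts bin, fixed to the bench, 245 (its x) x 175 (its y) x 45 mm high, walls and floor 4 mm. Origin: centre of its underside. Six parts stand in it in 2 rows of 3, about 75 mm apart centre to centre; which part stands where changes.
- plate: Black chassis plate loose on the riser, 260 (x) x 110 (y) x 4 mm, 0.32 to 0.44 kg: clamp ring near its +x (outward) end, bow handle near -x, white line across it at x = -20 mm, parts up to 13 mm high between line and ring. Origin: centre of its underside. Starts slightly askew, 5 to 40 mm over the edge. With the line at the edge it tips unless held (2 to 5 N down at the handle).
- clamp (a point): Centre of the clamp ring's mounting face: on the plate's top, 90 mm to +x of the plate's centre. The steel ring fixed there is 44 mm inside (a little flared at the top), 22 mm high, about 52 mm outside; the seated capacitor's underside rests on the plate at this point (a 24 mm hole below lets its tags through).
- handle (a point): Middle of the bow handle's bar, 100 mm to -x of the plate's centre and 41 mm above the plate's top. The aluminium bar runs along the plate's y, 100 mm long, 10 x 10 mm in section; its two legs stand at 45 mm either side, with free space under the bar.
- line_left (a point): The +y end of the white line (4 mm wide; the point is on its middle), at the plate's long edge, on its top face.
- line_right (a point): The -y end of the white line, at the plate's other long edge, on its top face.
- riser: Birch-plywood riser fixed to the bench, 280 (its x) x 160 (its y) mm, flat top 110 mm above the bench. Origin: centre of its underside; its +x end is the open edge with the aluminium trim, its outward direction.
- edge (a point): Middle of the riser's outward top edge, at top height. x points outward (horizontal), y along the edge (160 mm long, 80 mm to each side), z up.
- small_can: Bystander in the bin: black can, 30 mm diameter, 45 mm high. Origin: centre of its underside.
- transformer: Bystander in the bin: small transformer, 36 x 32 x 30 mm high. Origin: centre of its underside.
- relay: Bystander in the bin: orange relay, 28 x 28 x 36 mm high. Origin: centre of its underside.
- heatsink: Bystander in the bin: finned aluminium heat sink, 34 x 30 x 28 mm high. Origin: centre of its underside.
- volume_knob: Bystander in the bin: aluminium knob, 36 mm diameter, 21 mm high. Origin: centre of its underside.
- screwdriver: Bystander: red-handled screwdriver, 190 mm long, lying on the far part of the bench.
- battery: Bystander: black and copper block battery, 26 x 17 x 45 mm, standing on the far part of the bench.
- pliers: Bystander: pliers with blue grips, about 140 mm long, lying on the far part of the bench.
Not all that is in view belongs to the job. Several things look just like the capacitor: the one meant starts farthest from the robot's base.

How it is judged:
On the way, in this order (a step that is already met when the one before it is completed fails the run):
1. the capacitor stands fully down in the clamp ring, let go, before the plate is slid out (horizontal distance between capacitor and clamp below 0.004 m and z of capacitor in the frame of clamp between -0.003 and 0.003 m and angle between the z axis of capacitor and the z axis of plate, either way round below 0.12 rad and contact force between the fingers and capacitor below 0.05 N and x of line_left in the frame of edge below -0.03 m), for 0.2 s.
2. the white line has been slid to the riser's edge with the plate flat (x of line_left in the frame of edge between -0.005 and 0.005 m and x of line_right in the frame of edge between -0.005 and 0.005 m and angle between plate's own z axis and vertical below 0.05 rad and z of plate in the frame of edge between -0.006 and 0.004 m), for 0.1 s.
At the end, for the whole second after the job is handed in: Fingers hold the plate (over 0.5 N), which rests still on the riser (over 1 N), level (0.05 rad; centre 4 mm above to 6 mm below its top); both ends of the line within 5 mm of the edge, on its length; capacitor in the ring: within 3 mm of fully down, 4 mm off centre, leaning under 0.12 rad (all of step 2 and y of line_left in the frame of edge below 0.082 m and y of line_right in the frame of edge above -0.082 m and horizontal distance between capacitor and clamp below 0.004 m and z of capacitor in the frame of clamp between -0.003 and 0.003 m and angle between the z axis of capacitor and the z axis of plate, either way round below 0.12 rad and contact force between the fingers and plate above 0.5 N and contact force between plate and riser above 1 N and linear speed of plate below 0.01 m/s and angular speed of plate below 0.05 rad/s); the arm keeps its last pose, push and grip.
It fails at once if the plate was lifted more than 15 mm off the riser or tipped by more than 0.15 rad (angle between plate's own z axis and vertical above 0.15 rad or z of plate in the frame of edge above 0.015 m).
It fails at once if another part in the bin or a thing on the bench was shifted by more than 25 mm (distance of any of small_can, transformer, relay, heatsink, volume_knob, screwdriver, battery, pliers from where it was at the start of the episode above 0.025 m).
It also fails if it takes over 54 s, if anything falls off the work surface, if the arm or the gripper's body presses on something with over 40 N, if the wrist force passes 120 N, or if a joint passes its speed limit or range.

## Working session

There is one attempt and no reset: what is moved stays moved. The work goes in short steps, Python scripts to look and compute and a tool call to move; the robot and the scene stay as the last step left them, time stands still between calls to the robot, and variables do not carry over. Pictures are saved under pics/ and viewed, at most 10 in all, crops included, and the job is handed in when it is done.

Besides the shell and the picture viewer there is one more tool, called after "Call:" by a JSON object that holds its "api" and its "payload", one argument or row to a line. jog_arm: Moves the arm, as the interface text tells. Shift numbers are shares of 150 mm and turn numbers shares of pi/2 rad, none past 1 either way. Its arguments: {"type":"object","properties":{"commands":{"type":"array"},"newtons":{"type":"number"}},"required":["commands"]}

```bash
mkdir -p pics; ls; python3 - <<'E'
from plant import *
import cv2,numpy as np
s=read_state();print(s['time'],s['position'],s['eef_rot'],s['width'],pinch_z)
ims=[]
for c in ['scene','top']:
    r=capture(c);cv2.imwrite(f'pics/{c}0.png',r['img'][:,:,::-1]);print(c,r['fx'],r['cx'],r['cy'],np.round(r['pose'],3).tolist())
    for t in ['capacitor','clamp','handle','line_left','line_right','edge','plate','bin','riser']:
        print(t,[(round(float(d['score']),2),np.round(d['point'],4).tolist()) for d in pinpoint(c,t)])
print(read_state()['time'])
E
```

```text
pics
0.0 [0.22567295 0.60922808 0.40350632] [ 1.76428566e-01  9.84312579e-01 -1.28815762e-03 -2.19051014e-04] 1.001184807556387 0.1547
scene 469.9052485954816 316.91605161334843 196.48295800923907 [[-0.82, 0.362, -0.444, 1.084], [0.572, 0.491, -0.657, 0.678], [-0.02, -0.792, -0.61, 0.809], [0.0, 0.0, 0.0, 1.0]]
capacitor [(0.79, [0.58, -0.1533, 0.0018]), (0.77, [0.4155, -0.166, 0.0033]), (0.7, [0.5852, -0.3625, 0.0043]), (0.7, [0.504, -0.3725, 0.0052]), (0.67, [0.5031, -0.1484, 0.0012]), (0.61, [0.5032, -0.2999, 0.0033])]
clamp [(0.91, [0.5627, 0.1736, 0.1158])]
handle [(0.82, [0.6038, -0.0087, 0.1556])]
line_left [(0.71, [0.5371, 0.0601, 0.1123]), (0.65, [0.5066, -0.3382, -0.0014])]
line_right [(0.9, [0.6492, 0.083, 0.1164]), (0.52, [0.7604, 0.0372, -0.0004])]
edge [(0.73, [0.5552, 0.206, 0.1084])]
plate [(0.84, [0.5882, 0.0895, 0.1134])]
bin [(0.97, [0.5071, -0.3393, 0.002]), (0.21, [0.7604, 0.2217, 0.003])]
riser []
top 382.10029772328033 318.7014635824423 199.2951524119563 [[0.069, -0.967, 0.246, 0.397], [-0.998, -0.066, 0.017, -0.056], [-0.0, -0.246, -0.969, 0.929], [0.0, 0.0, 0.0, 1.0]]
capacitor [(0.68, [0.5005, -0.1507, -0.0005]), (0.58, [0.5793, -0.1554, 0.001]), (0.56, [0.5845, -0.3673, 0.0024]), (0.54, [0.4196, -0.1684, 0.0016])]
clamp [(0.87, [0.5683, 0.1759, 0.1122])]
handle [(0.88, [0.6076, -0.0093, 0.1551])]
line_left [(0.72, [0.5348, 0.0545, 0.1117])]
line_right [(0.88, [0.6445, 0.0796, 0.1139])]
edge [(0.96, [0.5583, 0.2028, 0.11])]
plate [(0.69, [0.5853, 0.0899, 0.1153])]
bin [(0.76, [0.5005, -0.3296, -0.0024]), (0.5, [0.5588, 0.2047, 0.1129])]
riser [(0.84, [0.5823, 0.0664, -0.0018]), (0.45, [0.6077, -0.0097, 0.1523])]
1.0
```

View images.

View pics/scene0.png

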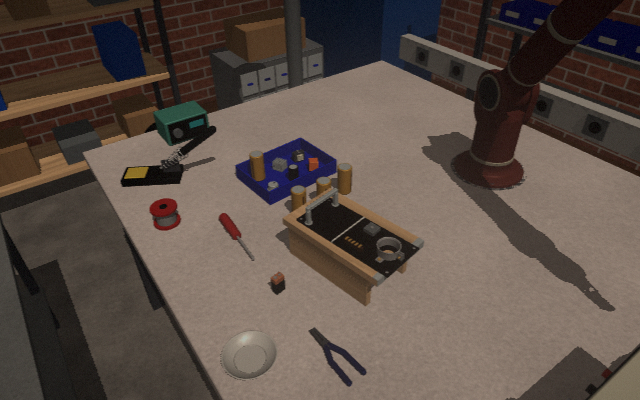

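View pics/top0.png

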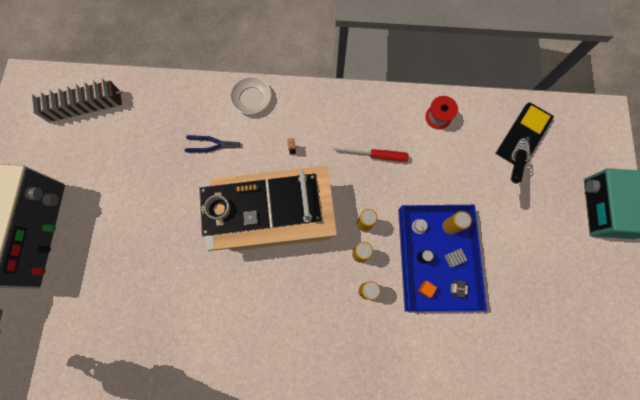

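```bash
cat > h.py <<'E'
from plant import *
import numpy as np, cv2
from scipy.spatial.transform import Rotation as R
def plan(x,y,z,yaw=None):
    """shift in shares of 150 mm along tool axes from the measured pose; turn so that tool y has heading yaw (deg)"""
    s=read_state();r=R.from_quat(s['eef_rot']).as_matrix()
    d=r.T@(np.array([x,y,z])-s['position'])/.15
    t=np.zeros(3)
    if yaw is not None:
        c,n=np.cos(np.radians(yaw)),np.sin(np.radians(yaw))
        q=np.array([[-n,c,0],[c,n,0],[0,0,-1.]]).T
        q=np.array([[n,c,0],[-c,n,0],[0,0,-1.]]) if False else np.column_stack([np.cross([c,n,0],[0,0,-1]),[c,n,0],[0,0,-1]])
        t=R.from_matrix(r.T@q).as_rotvec()/(np.pi/2)
    print('plan',np.round(d,4).tolist(),np.round(t,4).tolist())
def st():
    s=read_state();r=R.from_quat(s['eef_rot']).as_matrix()
    print('t',round(s['time'],2),'p',np.round(s['position'],4),'yaw',round(float(np.degrees(np.arctan2(r[1,1],r[0,1]))),2),'tz',np.round(r[:,2],4),'F',np.round(s['force'],1),'w',round(s['width'],3),'g',round(s['gripper_force'],1))
def pp(c,names):
    for t in names: print(c,t,[(round(float(d['score']),2),np.round(d['point'],4).tolist()) for d in pinpoint(c,t) if d['score']>.3])
E
sed -i '/if False else/d; /q=np.array(\[\[-n/d' h.py
sed -i "s/^        t=R.from/        q=np.column_stack([np.cross([c,n,0],[0,0,-1]),[c,n,0],[0,0,-1]])\n        t=R.from/" h.py
python3 - <<'E'
from h import *
im=cv2.imread('pics/top0.png')
cv2.imwrite('pics/crop.png',cv2.resize(im[190:320,340:500],None,fx=4,fy=4,interpolation=cv2.INTER_CUBIC))
st();plan(.5,.3,.45,70)
E
```

```text
t 1.0 p [0.2258 0.6095 0.4047] yaw 69.68 tz [-1.e-04 -0.e+00 -1.e+00] F [-0.1  0.3  0.1] w 1.002 g 0.0
plan [-2.431, -1.2999, -0.302] [-0.0, -0.0, -0.0036]
```

View pics/crop.png

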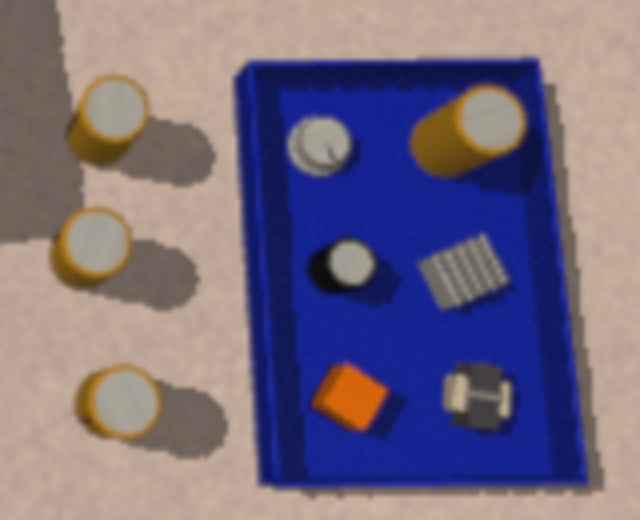

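Capacitor look-alikes in the top view: (367,220), (363,252) and (370,290) stand on the bench. (457,223) stands in the bin and, at 0.69 m, is the farthest from the base (the others are at 0.60, 0.52 and 0.45 m). The crop confirms that the bin one is the target.

Call:
{"api": "jog_arm", "payload": {
  "commands": [
    [-1, [-1, -0.53, -0.2], [0, 0, 0]],
    [-1, [-1, -0.53, -0.2], [0, 0, 0]],
    [-1, [-1, -0.53, -0.2], [0, 0, 0]],
    [-1, [-1, -0.53, -0.2], [0, 0, 0]]
  ]
}}

```text
time: 1.4
position: [0.3434, 0.4785, 0.4359]
eef_rot: [0.18, 0.984, -0.0, 0.002]
force: [1.5, 0.2, 0.0]
width: 0.999
gripper_force: 0.0
```

Call:
{"api": "jog_arm", "payload": {
  "commands": [
    [-1, [-1, -0.53, -0.1], [0, 0, 0]],
    [-1, [-1, -0.53, -0.1], [0, 0, 0]],
    [-1, [-1, -0.53, -0.1], [0, 0, 0]],
    [-1, [-1, -0.53, -0.1], [0, 0, 0]]
  ]
}}

```text
time: 1.8
position: [0.456, 0.3507, 0.4505]
eef_rot: [0.181, 0.983, -0.001, 0.002]
force: [0.8, 0.2, -0.4]
width: 1.004
gripper_force: 0.0
```

Call:
{"api": "jog_arm", "payload": {
  "commands": [
    [-1, [-0.6, -0.9, 0], [0, 0, 0]],
    [-1, [-0.6, -0.9, 0], [0, 0, 0]],
    [-1, [-0.6, -0.9, 0], [0, 0, 0]],
    [-1, [-0.6, -0.9, 0], [0, 0, 0]],
    [-1, [-0.6, -0.9, 0], [0, 0, 0]],
    [-1, [-0.6, -0.9, 0], [0, 0, 0]]
  ]
}}

```text
time: 2.4
position: [0.489, 0.1999, 0.4498]
eef_rot: [0.176, 0.984, 0.001, -0.0]
force: [-0.1, 0.5, -1.0]
width: 0.996
gripper_force: 0.0
```

```bash
python3 - <<'E'
from h import *
st()
r=capture('wrist');cv2.imwrite('pics/w1.png',r['img'][:,:,::-1]);print(np.round(r['tool_from_camera'],3).tolist(),r['fx'],r['cx'],r['cy'])
pp('wrist',['clamp','handle','line_left','line_right','edge','riser','plate'])
r=capture('top');pp('top',['capacitor'])
plan(.585,-.366,.36,70)
E
```

```text
t 2.4 p [0.489  0.1999 0.4498] yaw 69.78 tz [-3.0e-04  1.8e-03 -1.0e+00] F [-0.1  0.5 -1. ] w 0.996 g 0.0
[[-0.0, -0.959, -0.283, 0.073], [1.0, -0.0, -0.0, -0.001], [0.0, -0.283, 0.959, 0.031], [0.0, 0.0, 0.0, 1.0]] 323.82796900074794 322.1164982773271 200.0927932700656
wrist clamp [(0.59, [0.5659, 0.1776, 0.1094]), (0.49, [0.507, -0.3003, 0.0048])]
wrist handle []
wrist line_left []
wrist line_right [(0.58, [0.6471, 0.077, 0.1129])]
wrist edge []
wrist riser [(0.78, [0.5803, 0.0656, -0.0014])]
wrist plate [(0.87, [0.5887, 0.0893, 0.1126])]
top capacitor [(0.91, [0.5853, -0.3676, 0.0045]), (0.91, [0.4222, -0.1677, 0.0019]), (0.76, [0.5015, -0.1483, 0.0026]), (0.54, [0.5798, -0.1552, 0.0019])]
plan [-1.904, -3.3097, 0.5977] [-0.0001, -0.0001, -0.0032]
```

Call:
{"api": "jog_arm", "payload": {
  "commands": [
    [-0.6, [-0.5, -0.9, 0], [0, 0, 0]],
    [-0.6, [-0.5, -0.9, 0], [0, 0, 0]],
    [-0.6, [-0.5, -0.9, 0], [0, 0, 0]],
    [-0.6, [-0.5, -0.9, 0], [0, 0, 0]]
  ]
}}

```text
time: 3.3
position: [0.5134, 0.0374, 0.45]
eef_rot: [0.183, 0.983, -0.003, 0.001]
force: [0.0, 0.4, -0.2]
width: 0.801
gripper_force: 0.0
```

Call:
{"api": "jog_arm", "payload": {
  "commands": [
    [-0.6, [-0.5, -0.9, 0.1], [0, 0, 0]],
    [-0.6, [-0.5, -0.9, 0.1], [0, 0, 0]],
    [-0.6, [-0.5, -0.9, 0.1], [0, 0, 0]],
    [-0.6, [-0.5, -0.9, 0.1], [0, 0, 0]]
  ]
}}

```text
time: 3.7
position: [0.5357, -0.1148, 0.4342]
eef_rot: [0.183, 0.983, -0.003, 0.0]
force: [-0.0, 0.0, -0.4]
width: 0.8
gripper_force: 0.0
```

Call:
{"api": "jog_arm", "payload": {
  "commands": [
    [-0.6, [-0.5, -0.9, 0.2], [0, 0, 0]],
    [-0.6, [-0.5, -0.9, 0.2], [0, 0, 0]],
    [-0.6, [-0.5, -0.9, 0.2], [0, 0, 0]],
    [-0.6, [-0.5, -0.9, 0.2], [0, 0, 0]]
  ]
}}

```text
time: 4.1
position: [0.5581, -0.2665, 0.4031]
eef_rot: [0.181, 0.983, -0.003, -0.001]
force: [-0.1, -0.1, 0.4]
width: 0.799
gripper_force: 0.0
```

Call:
{"api": "jog_arm", "payload": {
  "commands": [
    [-0.6, [-0.4, -0.61, 0.3], [0, 0, 0]],
    [-0.6, [-0.4, -0.61, 0.3], [0, 0, 0]],
    [-0.6, [-0.4, -0.61, 0.3], [0, 0, 0]],
    [-0.6, [-0.4, -0.61, 0.3], [0, 0, 0]],
    [-0.6, [-0.4, -0.61, 0.3], [0, 0, 0]],
    [-0.6, [-0.4, -0.61, 0.3], [0, 0, 0]]
  ]
}}

```text
time: 4.7
position: [0.5852, -0.3638, 0.3606]
eef_rot: [0.175, 0.985, 0.001, 0.001]
force: [0.7, -0.0, -0.1]
width: 0.801
gripper_force: 0.0
```

```bash
python3 - <<'E'
from h import *
st()
s=read_state()
r=capture('wrist');cv2.imwrite('pics/w2.png',r['img'][:,:,::-1])
pp('wrist',['capacitor'])
T=np.eye(4);T[:3,:3]=R.from_quat(s['eef_rot']).as_matrix();T[:3,3]=s['position'];T=T@r['tool_from_camera']
for n,m in [(d['score'],d['pixels']) for d in masks_of('wrist','capacitor')]:
    v,u=np.nonzero(m);print(round(float(n),2),u.min(),u.max(),v.min(),v.max(),m.sum())
# expected top-disc centre pixel for each hypothesis
for p in ([.585,-.366,.089],[.585,-.366,.004]):
    c=np.linalg.inv(T)@np.r_[p,1];print(r['fx']*c[0]/c[2]+r['cx'],r['fy']*c[1]/c[2]+r['cy'],'rad',r['fx']*.02/c[2])
E
```

```text
t 4.7 p [ 0.5852 -0.3638  0.3606] yaw 69.85 tz [ 0.0016  0.0015 -1.    ] F [ 0.7 -0.  -0.1] w 0.801 g 0.0
wrist capacitor [(0.96, [0.5071, -0.1496, -0.0004]), (0.67, [0.5851, -0.3678, 0.0071]), (0.62, [0.5833, -0.1609, 0.0014])]
0.83 501 616 68 124 5216
0.81 494 604 0 37 2680
0.75 296 346 162 226 2539
319.60382006235017 202.6789895266301 rad 25.791047834736187
320.10026901628834 178.56557059333826 rad 19.47115793022638
```

View pics/w2.png

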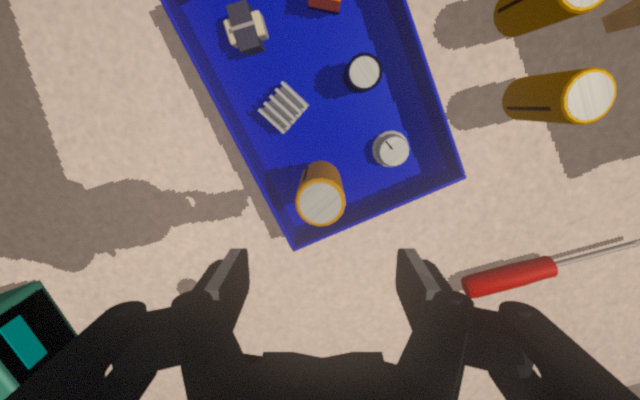

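The wrist view shows the target's silver top at about (320,202), where (0.585, -0.366, 0.089) should project. Going down to grasp it.

```bash
python3 - <<'E'
from h import *
st();plan(.585,-.366,.221,69.8)
E
```

```text
t 4.85 p [ 0.5848 -0.3646  0.3608] yaw 69.81 tz [ 1.5e-03  2.0e-04 -1.0e+00] F [-0.2  0.2 -1. ] w 0.799 g 0.0
plan [-0.0035, -0.0092, 0.9319] [0.0004, 0.0009, 0.0001]
```

Call:
{"api": "jog_arm", "payload": {
  "commands": [
    [-0.6, [0, -0.01, 0.33], [0, 0, 0]],
    [-0.6, [0, -0.01, 0.63], [0, 0, 0]],
    [-0.6, [0, -0.01, 0.93], [0, 0, 0]],
    [-0.6, [0, -0.01, 0.93], [0, 0, 0]],
    [1, [0, -0.01, 0.93], [0, 0, 0]],
    [1, [0, -0.01, 0.93], [0, 0, 0]],
    [1, [0, -0.01, 0.93], [0, 0, 0]],
    [1, [0, -0.01, 0.93], [0, 0, 0]],
    [1, [0, -0.01, 0.93], [0, 0, 0]],
    [1, [0, -0.01, 0.93], [0, 0, 0]],
    [1, [0, -0.01, 0.93], [0, 0, 0]],
    [1, [0, -0.01, 0.93], [0, 0, 0]]
  ],
  "newtons": 40
}}

```text
time: 6.05
position: [0.5849, -0.3681, 0.224]
eef_rot: [0.176, 0.984, -0.001, 0.003]
force: [0.2, 1.1, 6.6]
width: 0.459
gripper_force: 40.5
```

Call:
{"api": "jog_arm", "payload": {
  "commands": [
    [1, [0, 0, -0.2], [0, 0, 0]],
    [1, [0, 0, -0.5], [0, 0, 0]],
    [1, [0, 0, -0.8], [0, 0, 0]],
    [1, [0, 0, -1], [0, 0, 0]],
    [1, [0, 0, -1], [0, 0, 0]],
    [1, [0, 0, -1], [0, 0, 0]]
  ]
}}

```text
time: 6.65
position: [0.5832, -0.3676, 0.3708]
eef_rot: [0.177, 0.984, -0.0, 0.0]
force: [0.3, -0.6, -2.3]
width: 0.46
gripper_force: 40.7
```

```bash
python3 - <<'E'
from h import *
st();plan(.567,.177,.43,69.8)
r=capture('wrist');cv2.imwrite('pics/w3.png',r['img'][:,:,::-1]);
E
```

```text
t 6.65 p [ 0.5832 -0.3676  0.3708] yaw 69.66 tz [ 5.e-04 -5.e-04 -1.e+00] F [ 0.3 -0.6 -2.3] w 0.46 g 40.7
plan [1.3627, 3.3666, -0.3964] [-0.0002, 0.0004, -0.0015]
```

View pics/w3.png

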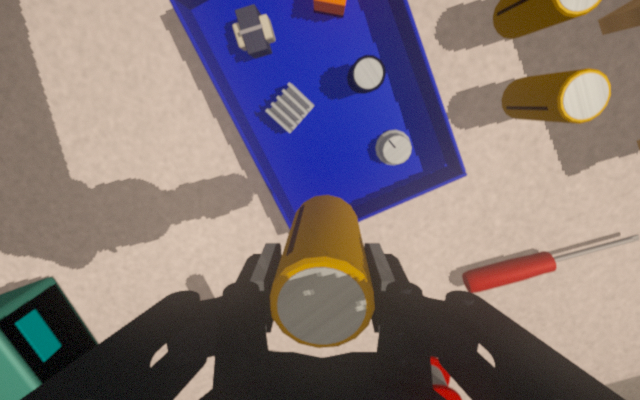

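The capacitor is held between the pads, with its silver top at about (323,305); the other bin parts haven't moved. Next I'll locate the ring precisely from the earlier wrist picture.

```bash
python3 - <<'E'
from h import *
im=cv2.imread('pics/w1.png')
Rc=np.array([[-0.0,-.959,-.283],[1,0,0],[0,-.283,.959]]);tc=np.array([.073,-.001,.031])
q=R.from_euler('z',0)
yaw=np.radians(69.78);z=np.array([-3e-4,1.8e-3,-1]);y=np.array([np.cos(yaw),np.sin(yaw),0]);y-=z*(y@z);x=np.cross(y,z)
Rt=np.column_stack([x,y,z]);p0=np.array([.489,.1999,.4498])
def proj(P):
    c=Rc.T@(Rt.T@(np.array(P)-p0)-tc);return np.array([323.83*c[0]/c[2]+322.1,323.83*c[1]/c[2]+200.1])
for n,P in dict(ring=[.566,.1757,.136],hand=[.6057,-.009,.155],ll=[.536,.057,.114],lr=[.646,.08,.114],edge=[.557,.204,.11]).items(): print(n,proj(P).round(1))
c=proj([.566,.1757,.136]).astype(int)
x0=max(c[0]-70,0);y0=max(c[1]-60,0)
print(x0,y0)
cv2.imwrite('pics/w1c.png',cv2.resize(im[y0:y0+120,x0:x0+150],None,fx=5,fy=5,interpolation=cv2.INTER_CUBIC))
# cap in gripper: pixel prediction if centred
for dz in(.135,.22):
    k=Rc.T@(np.array([0,0,dz])-tc);print(323.83*k[0]/k[2]+322.1,323.83*k[1]/k[2]+200.1,323.83*.02/k[2])
E
```

```text
ring [326.6 269.6]
hand [167.4 369.6]
ll [210.1 270.5]
lr [271.  346.1]
edge [349.  241.5]
256 209
324.7897296399352 309.2357801403713 53.79459279870426
323.70383339111487 226.59532762121736 32.07666782229706
```

View pics/w1c.png

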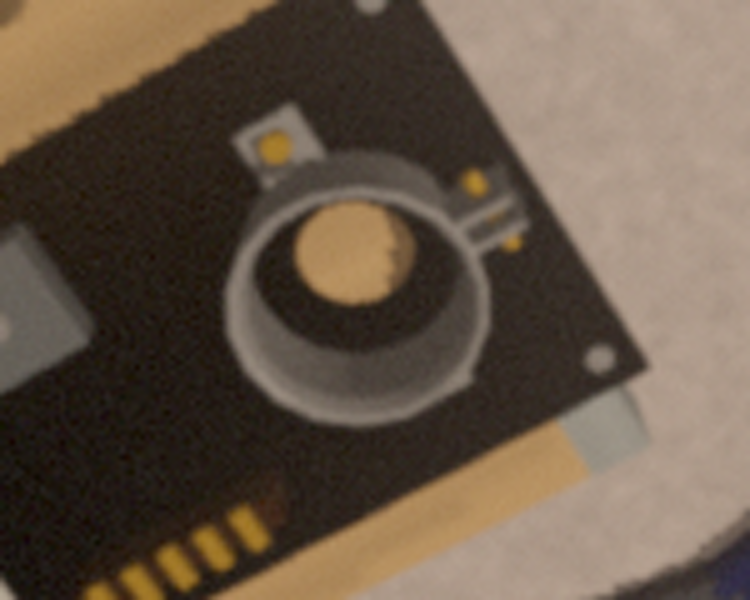

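Call:
{"api": "jog_arm", "payload": {
  "commands": [
    [1, [0.4, 1, -0.4], [0, 0, 0]],
    [1, [0.4, 1, -0.4], [0, 0, 0]],
    [1, [0.4, 1, -0.4], [0, 0, 0]],
    [1, [0.4, 1, -0.4], [0, 0, 0]],
    [1, [0.4, 1, -0.4], [0, 0, 0]]
  ]
}}

```text
time: 7.2
position: [0.5804, -0.2005, 0.4295]
eef_rot: [0.172, 0.985, 0.002, -0.001]
force: [0.6, -0.0, -3.2]
width: 0.462
gripper_force: 41.0
```

Call:
{"api": "jog_arm", "payload": {
  "commands": [
    [1, [0.4, 1, 0], [0, 0, 0]],
    [1, [0.4, 1, 0], [0, 0, 0]],
    [1, [0.4, 1, 0], [0, 0, 0]],
    [1, [0.4, 1, 0], [0, 0, 0]],
    [1, [0.4, 1, 0], [0, 0, 0]]
  ]
}}

```text
time: 7.7
position: [0.5752, -0.0421, 0.4281]
eef_rot: [0.174, 0.985, 0.0, -0.002]
force: [0.6, -0.8, -1.9]
width: 0.464
gripper_force: 41.1
```

Call:
{"api": "jog_arm", "payload": {
  "commands": [
    [1, [0.36, 0.9, 0], [0, 0, 0]],
    [1, [0.36, 0.9, 0], [0, 0, 0]],
    [1, [0.36, 0.9, 0], [0, 0, 0]],
    [1, [0.36, 0.9, 0], [0, 0, 0]]
  ]
}}

```text
time: 8.1
position: [0.5712, 0.1071, 0.4286]
eef_rot: [0.172, 0.985, 0.002, -0.002]
force: [-0.9, 1.2, -2.5]
width: 0.458
gripper_force: 41.2
```

Call:
{"api": "jog_arm", "payload": {
  "commands": [
    [1, [0.21, 0.46, 0.2], [0, 0, 0]],
    [1, [0.21, 0.46, 0.2], [0, 0, 0]],
    [1, [0.21, 0.46, 0.2], [0, 0, 0]],
    [1, [0.21, 0.46, 0.2], [0, 0, 0]],
    [1, [0.21, 0.46, 0.2], [0, 0, 0]],
    [1, [0.21, 0.46, 0.2], [0, 0, 0]]
  ]
}}

```text
time: 8.7
position: [0.5669, 0.1735, 0.4004]
eef_rot: [0.179, 0.984, -0.001, 0.001]
force: [0.8, -0.2, -2.7]
width: 0.463
gripper_force: 41.2
```

```bash
python3 - <<'E'
from h import *
from scipy.optimize import minimize
st();s=read_state()
r=capture('wrist');cv2.imwrite('pics/w4.png',r['img'][:,:,::-1])
ms=masks_of('wrist','capacitor')
for d in ms:
    v,u=np.nonzero(d['pixels']);print(round(float(d['score']),2),u.min(),u.max(),v.min(),v.max())
m=max([d['pixels'] for d in ms],key=lambda a:a[230:380,250:400].sum())
C=np.linalg.inv(r['tool_from_camera'])
a=np.linspace(0,2*np.pi,60)
def sil(x,y,zt,tx=0,ty=0):
    P=[]
    for f,rad in((0,.02),(.0815,.02),(.085,.0165)):
        P.append(np.c_[x+tx*f+rad*np.cos(a),y+ty*f+rad*np.sin(a),np.full(60,zt+f)])
    P=np.vstack(P);c=P@C[:3,:3].T+C[:3,3]
    uv=np.c_[r['fx']*c[:,0]/c[:,2]+r['cx'],r['fy']*c[:,1]/c[:,2]+r['cy']]
    h=cv2.convexHull((uv*16).astype(np.int32));o=np.zeros((400,640),np.uint8);cv2.fillConvexPoly(o,h,1,shift=4);return o>0
def cost(p):
    o=sil(*(np.array(p)*1e-3));return 1-(o&m).sum()/(o|m).sum()
for k in(3,):
    b=minimize(cost,[0,0,135],method='Nelder-Mead',options=dict(initial_simplex=[[0,0,135],[3,0,135],[0,3,135],[0,0,140]]));print(b.x.round(2),b.fun)
    b=minimize(lambda p:cost([p[0],p[1],135]),[0,0],method='Nelder-Mead',options=dict(initial_simplex=[[0,0],[3,0],[0,3]]));print(b.x.round(2),b.fun)
pp('wrist',['clamp','capacitor'])
r=capture('top');pp('top',['clamp','capacitor'])
plan(.5668,.1762,.37,69.8)
E
```

```text
t 8.7 p [0.5669 0.1735 0.4004] yaw 69.41 tz [ 8.0e-04 -1.7e-03 -1.0e+00] F [ 0.8 -0.2 -2.7] w 0.463 g 41.2
0.84 0 13 139 170
0.83 270 374 195 347
0.7 0 68 199 257
0.68 6 71 272 324
[-3.0000e-02 -4.0000e-01  1.3816e+02] 0.03509339370906439
[ 2.26 -0.03] 0.05243387071529193
wrist clamp [(0.76, [0.56, 0.1736, 0.111])]
wrist capacitor [(0.66, [0.5669, 0.1743, 0.1798]), (0.66, [0.5048, -0.1482, 0.0011])]
top clamp [(0.84, [0.5659, 0.1782, 0.111])]
top capacitor [(0.81, [0.4212, -0.1697, 0.0035]), (0.69, [0.5051, -0.1494, 0.0034]), (0.65, [0.5664, 0.1778, 0.1809]), (0.62, [0.5779, -0.156, -0.0002])]
plan [-0.0048, 0.0019, 0.2026] [0.0001, 0.0002, -0.0015]
```

Call:
{"api": "jog_arm", "payload": {
  "commands": [
    [1, [0, 0, 0.15], [0, 0, 0]],
    [1, [0, 0, 0.25], [0, 0, 0]],
    [1, [0, 0, 0.28], [0, 0, 0]],
    [1, [0, 0, 0.3], [0, 0, 0]],
    [1, [0, 0, 0.32], [0, 0, 0]],
    [1, [0, 0, 0.34], [0, 0, 0]],
    [1, [0, 0, 0.36], [0, 0, 0]],
    [1, [0, 0, 0.38], [0, 0, 0]],
    [1, [0, 0, 0.38], [0, 0, 0]]
  ]
}}

```text
time: 9.95
position: [0.5663, 0.1759, 0.3431]
eef_rot: [0.177, 0.984, -0.0, 0.0]
force: [0.4, -1.1, -2.2]
width: 0.457
gripper_force: 41.2
```

Call:
{"api": "jog_arm", "payload": {
  "commands": [
    [1, [0, 0, 0.015], [0, 0, 0]],
    [1, [0, 0, 0.03], [0, 0, 0]],
    [1, [0, 0, 0.04], [0, 0, 0]],
    [1, [0, 0, 0.045], [0, 0, 0]],
    [1, [0, 0, 0.045], [0, 0, 0]]
  ]
}}

```text
time: 10.45
position: [0.566, 0.1762, 0.3363]
eef_rot: [0.176, 0.984, -0.0, -0.0]
force: [1.5, -0.9, -2.2]
width: 0.459
gripper_force: 41.2
```

Call:
{"api": "jog_arm", "payload": {
  "commands": [
    [1, [0, 0, 0.007], [0, 0, 0]],
    [1, [0, 0, 0.014], [0, 0, 0]],
    [1, [0, 0, 0.02], [0, 0, 0]],
    [1, [0, 0, 0.02], [0, 0, 0]]
  ]
}}

```text
time: 10.85
position: [0.5661, 0.1764, 0.334]
eef_rot: [0.176, 0.984, 0.0, 0.0]
force: [1.2, -1.2, 2.4]
width: 0.459
gripper_force: 41.1
```

Call:
{"api": "jog_arm", "payload": {
  "commands": [
    [1, [0, 0, 0.01], [0, 0, 0]],
    [1, [0, 0, 0.01], [0, 0, 0]],
    [-0.6, [0, 0, 0.01], [0, 0, 0]],
    [-0.6, [0, 0, 0.01], [0, 0, 0]],
    [-0.6, [0, 0, 0.0], [0, 0, 0]],
    [-0.6, [0, 0, 0.0], [0, 0, 0]]
  ]
}}

```text
time: 11.45
position: [0.5658, 0.1767, 0.3332]
eef_rot: [0.176, 0.984, 0.0, -0.0]
force: [-0.2, 0.3, 0.1]
width: 0.802
gripper_force: 0.0
```

Call:
{"api": "jog_arm", "payload": {
  "commands": [
    [-0.6, [0, 0, -0.2], [0, 0, 0]],
    [-0.6, [0, 0, -0.5], [0, 0, 0]],
    [-0.6, [0, 0, -0.8], [0, 0, 0]],
    [-0.6, [0, 0, -0.8], [0, 0, 0]],
    [-0.6, [0, 0, -0.8], [0, 0, 0]]
  ]
}}

```text
time: 11.95
position: [0.5659, 0.1764, 0.4545]
eef_rot: [0.176, 0.984, 0.001, 0.001]
force: [0.4, 0.5, -0.8]
width: 0.801
gripper_force: 0.0
```

```bash
python3 - <<'E'
from h import *
st()
r=capture('wrist');a=r['img'][:,:,::-1];pp('wrist',['capacitor','clamp','plate','line_left','line_right','handle','edge','riser'])
r=capture('top');b=r['img'][:,:,::-1];pp('top',['capacitor','clamp','plate','line_left','line_right','handle','edge','riser'])
r=capture('scene');c=r['img'][:,:,::-1];pp('scene',['capacitor','clamp','plate','line_left','line_right','handle','edge','riser'])
cv2.imwrite('pics/m1.png',np.vstack([a[60:360,60:460],cv2.resize(c[160:310,250:450],None,fx=2,fy=2)]))
cv2.imwrite('pics/top1.png',b)
E
```

```text
t 11.95 p [0.5659 0.1764 0.4545] yaw 69.68 tz [ 0.0022  0.0011 -1.    ] F [ 0.4  0.5 -0.8] w 0.801 g 0.0
wrist capacitor [(0.87, [0.5808, -0.1601, 0.0008]), (0.85, [0.4195, -0.1701, -0.0022]), (0.66, [0.5074, -0.1484, -0.0017]), (0.57, [0.564, 0.1778, 0.1141])]
wrist clamp []
wrist plate [(0.97, [0.5869, 0.0905, 0.1131])]
wrist line_left [(0.75, [0.5398, 0.0615, 0.1096])]
wrist line_right [(0.88, [0.6411, 0.0816, 0.1116]), (0.42, [0.6089, -0.0145, 0.1568])]
wrist handle []
wrist edge []
wrist riser [(0.57, [0.6071, -0.0162, 0.1567])]
top capacitor [(0.8, [0.565, 0.178, 0.1148]), (0.73, [0.565, 0.1744, 0.1118]), (0.64, [0.4234, -0.1687, 0.0033]), (0.63, [0.5805, -0.1561, -0.0003]), (0.53, [0.5, -0.149, 0.0016]), (0.52, [0.5085, -0.3687, 0.0052])]
top clamp [(0.89, [0.5632, 0.1782, 0.1121])]
top plate [(0.92, [0.5861, 0.0912, 0.1135])]
top line_left [(0.64, [0.5359, 0.0564, 0.1126])]
top line_right [(0.91, [0.6449, 0.0796, 0.115])]
top handle [(0.85, [0.6052, -0.0096, 0.1542]), (0.38, [0.565, 0.1778, 0.1123])]
top edge []
top riser [(0.81, [0.582, 0.0689, -0.0003])]
scene capacitor [(0.79, [0.5787, -0.1534, 0.0027]), (0.77, [0.4152, -0.1728, 0.0014]), (0.73, [0.5667, 0.1823, 0.1178]), (0.47, [0.5044, -0.1495, 0.0007])]
scene clamp [(0.59, [0.5644, 0.1765, 0.1133])]
scene plate [(0.6, [0.5837, 0.0889, 0.1112]), (0.44, [0.7618, -0.1669, 0.0041]), (0.37, [0.76, 0.2247, 0.0046])]
scene line_left [(0.64, [0.5367, 0.0635, 0.1143])]
scene line_right [(0.79, [0.6485, 0.0804, 0.1199]), (0.69, [0.6096, -0.0093, 0.155])]
scene handle [(0.94, [0.6064, -0.0105, 0.1555])]
scene edge [(0.96, [0.5584, 0.2076, 0.11])]
scene riser [(0.6, [0.5827, 0.0669, -0.0008]), (0.48, [0.7603, 0.2245, -0.0019])]
```

View pics/m1.png

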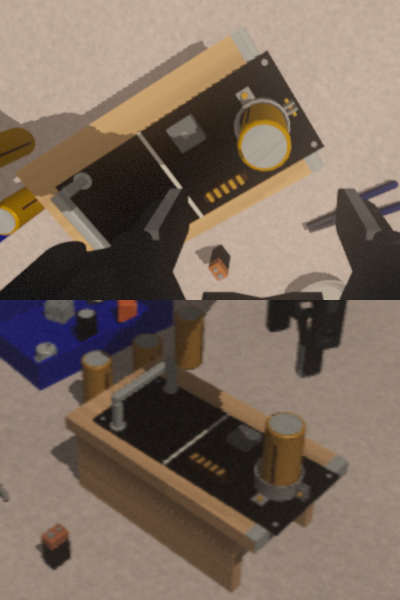

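The capacitor stands seated in the ring: the wrist view has its top at about (265,145) of the crop, and the scene crop shows it upright. Moving to the handle.

```bash
python3 - <<'E'
from h import *
st();plan(.606,-.010,.40,102.2)
E
```

```text
t 13.3 p [0.566  0.1763 0.4534] yaw 69.67 tz [-1.e-04 -1.e-04 -1.e+00] F [0.3 0.5 0.6] w 0.8 g 0.0
plan [-0.6816, -1.0723, 0.3562] [-0.0, -0.0001, -0.3614]
```

Call:
{"api": "jog_arm", "payload": {
  "commands": [
    [-0.4, [-0.68, -1, 0.1], [0, 0, -0.361]],
    [-0.4, [-0.68, -1, 0.1], [0, 0, -0.361]],
    [-0.4, [-0.68, -1, 0.36], [0, 0, -0.361]],
    [-0.4, [-0.68, -1, 0.36], [0, 0, -0.361]],
    [-0.4, [-0.68, -1, 0.36], [0, 0, -0.361]],
    [-0.4, [-0.68, -1, 0.36], [0, 0, -0.361]],
    [-0.4, [-0.68, -1, 0.36], [0, 0, -0.361]]
  ]
}}

```text
time: 14.0
position: [0.6097, 0.0019, 0.4]
eef_rot: [-0.107, 0.994, 0.001, 0.001]
force: [0.2, 0.3, 0.1]
width: 0.7
gripper_force: 0.0
```

```bash
python3 - <<'E'
from h import *
st();
r=capture('wrist');cv2.imwrite('pics/w5.png',r['img'][:,:,::-1]);pp('wrist',['handle','line_left','line_right','plate','clamp'])
plan(.606,-.010,.31,102.2)
E
```

```text
t 14.0 p [0.6097 0.0019 0.4   ] yaw 102.26 tz [ 8.0e-04  1.6e-03 -1.0e+00] F [0.2 0.3 0.1] w 0.7 g 0.0
wrist handle [(0.59, [0.6076, -0.0142, 0.1573])]
wrist line_left [(0.68, [0.5382, 0.0628, 0.1094])]
wrist line_right [(0.94, [0.6432, 0.08, 0.1091])]
wrist plate [(0.58, [0.5861, 0.0883, 0.1116])]
wrist clamp [(0.83, [0.5619, 0.1747, 0.1145])]
plan [0.0392, -0.0688, 0.5994] [-0.0, 0.0004, 0.0006]
```

View pics/w5.png

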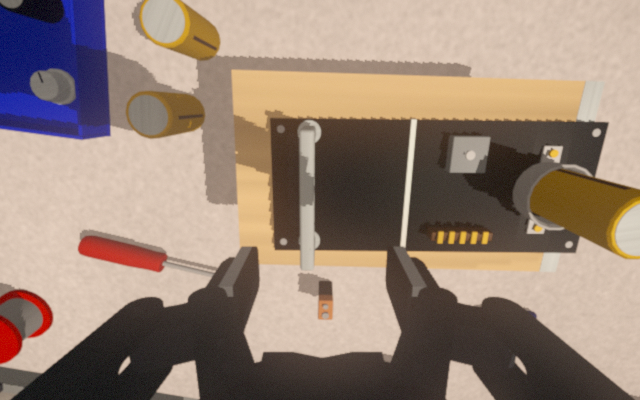

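The wrist view shows the plate with corners at about (271,118), (607,122), (577,252) and (277,250). The line runs (412,120) to (404,246), and the bar (308,128) to (307,265). The trim's outer edge runs (602,80) to (555,271).

```bash
cat >> h.py <<'E'
Tc=np.array([[0,-.959,-.283,.073],[1,0,0,-.001],[0,-.283,.959,.031],[0,0,0,1.]])
def bp(uv,z,T,f=323.83,c=(322.1,200.1)):
    d=T[:3,:3]@np.array([(uv[0]-c[0])/f,(uv[1]-c[1])/f,1]);o=T[:3,3];return o+d*(z-o[2])/d[2]
def wristT(p,yaw):
    c,n=np.cos(np.radians(yaw)),np.sin(np.radians(yaw));T=np.eye(4)
    T[:3,:3]=np.column_stack([np.cross([c,n,0],[0,0,-1]),[c,n,0],[0,0,-1]]);T[:3,3]=p;return T@Tc
E
python3 - <<'E'
from h import *
T=wristT([.6097,.0019,.4],102.26)
pts=dict(pTL=((271,118),.114),pTR=((607,122),.114),pBR=((577,252),.114),pBL=((277,250),.114),l0=((412,120),.114),l1=((404,246),.114),r0=((233,70),.11),r1=((602,80),.11),r2=((555,271),.11),r3=((240,265),.11),h0=((308,128),.16),h1=((307,265),.16))
W={k:bp(u,z,T) for k,(u,z) in pts.items()}
for k,v in W.items(): print(k,v[:2].round(4))
a=lambda p,q:round(float(np.degrees(np.arctan2(*(W[q]-W[p])[[1,0]]))),2)
L=lambda p,q:round(float(np.linalg.norm(W[p]-W[q])),4)
print('plate',a('pTL','pTR'),a('pBL','pBR'),a('pBL','pTL'),'line',a('l1','l0'),'riser',a('r0','r1'),a('r3','r2'),'edge',a('r2','r1'),'bar',a('h1','h0'))
print('len',L('pTL','pTR'),L('pBL','pBR'),L('l0','l1'),L('r0','r1'),L('r1','r2'),L('h0','h1'))
# precise line/plate-edge fits on image
E
```

```text
pTL [ 0.5565 -0.0506]
pTR [0.5047 0.2016]
pBR [0.611 0.226]
pBL [ 0.6641 -0.027 ]
l0 [0.5351 0.0551]
l1 [0.6373 0.0787]
r0 [ 0.5286 -0.0847]
r1 [0.4766 0.1873]
r2 [0.6336 0.2186]
r3 [ 0.6873 -0.0567]
h0 [ 0.5544 -0.0203]
h1 [ 0.6484 -0.0018]
plate 101.6 101.84 -167.61 line -166.98 riser 100.81 101.05 edge -168.73 bar -168.87
len 0.2574 0.2585 0.1049 0.2769 0.16 0.0959
```

Call:
{"api": "jog_arm", "payload": {
  "commands": [
    [-0.4, [0.04, -0.075, 0.2], [0, 0, 0]],
    [-0.4, [0.04, -0.075, 0.4], [0, 0, 0]],
    [-0.4, [0.04, -0.075, 0.6], [0, 0, 0]],
    [-0.4, [0.04, -0.075, 0.6], [0, 0, 0]],
    [0.4, [0.04, -0.075, 0.6], [0, 0, 0]],
    [0.4, [0.04, -0.075, 0.6], [0, 0, 0]],
    [0.4, [0.04, -0.075, 0.6], [0, 0, 0]]
  ]
}}

```text
time: 15.0
position: [0.6067, -0.0119, 0.3114]
eef_rot: [-0.106, 0.994, -0.0, 0.002]
force: [0.0, -0.1, 0.3]
width: 0.301
gripper_force: 0.0
```

```bash
python3 - <<'E'
from h import *
st()
r=capture('wrist');cv2.imwrite('pics/w6.png',r['img'][:,:,::-1])
E
```

```text
t 15.0 p [ 0.6067 -0.0119  0.3114] yaw 102.17 tz [ 0.0039 -0.     -1.    ] F [ 0.  -0.1  0.3] w 0.301 g 0.0
```

View pics/w6.png

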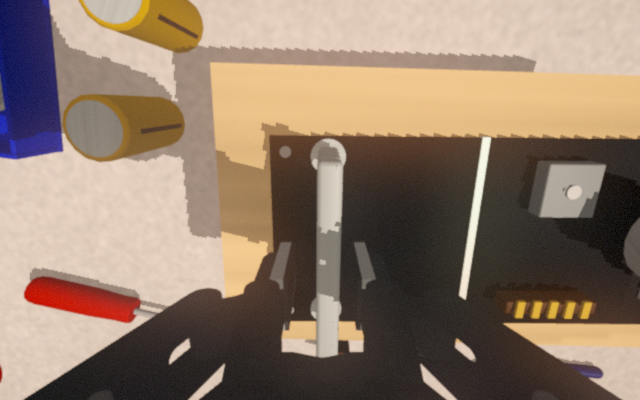

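The bar at column 328 sits between the pads (280 and 362). Closing.

Call:
{"api": "jog_arm", "payload": {
  "commands": [
    [1, [0, 0, 0], [0, 0, 0]],
    [1, [0, 0, 0], [0, 0, 0]],
    [1, [0, 0, 0], [0, 0, 0]],
    [1, [0, 0, 0], [0, 0, 0]],
    [1, [0, 0, 0.01], [0, 0, 0]],
    [1, [0, 0, 0.02], [0, 0, 0]],
    [1, [0, 0, 0.02], [0, 0, 0]]
  ],
  "newtons": 40
}}

```text
time: 15.75
position: [0.6063, -0.0113, 0.3106]
eef_rot: [-0.106, 0.994, 0.0, 0.002]
force: [-6.5, 2.3, 19.9]
width: 0.106
gripper_force: 41.7
```

```bash
python3 - <<'E'
from h import *
st();r=capture('top');pp('top',['handle','line_left','line_right']);st()
E
```

```text
t 15.75 p [ 0.6063 -0.0113  0.3106] yaw 102.16 tz [ 0.0029  0.0013 -1.    ] F [-6.5  2.3 19.9] w 0.106 g 41.7
top handle []
top line_left []
top line_right []
t 15.95 p [ 0.6062 -0.0113  0.3106] yaw 102.16 tz [ 0.0031  0.0013 -1.    ] F [-5.4  1.8 19.7] w 0.107 g 41.7
```

Call:
{"api": "jog_arm", "payload": {
  "commands": [
    [1, [0, 0, -0.01], [0, 0, 0]],
    [1, [0, 0.06, -0.01], [0, 0, 0.002]],
    [1, [-0.002, 0.13, -0.01], [0, 0, 0.004]],
    [1, [-0.004, 0.2, -0.01], [0, 0, 0.006]],
    [1, [-0.006, 0.27, -0.01], [0, 0, 0.008]],
    [1, [-0.008, 0.34, -0.01], [0, 0, 0.01]],
    [1, [-0.01, 0.41, -0.01], [0, 0, 0.012]],
    [1, [-0.011, 0.48, -0.01], [0, 0, 0.012]],
    [1, [-0.012, 0.54, -0.01], [0, 0, 0.012]],
    [1, [-0.013, 0.6, -0.01], [0, 0, 0.012]],
    [1, [-0.013, 0.6, -0.01], [0, 0, 0.012]]
  ]
}}

```text
time: 17.05
position: [0.5908, 0.0736, 0.3106]
eef_rot: [-0.096, 0.995, -0.003, 0.004]
force: [0.4, -4.5, 9.3]
width: 0.106
gripper_force: 40.5
```

```bash
python3 - <<'E'
from h import *
st();r=capture('scene');cv2.imwrite('pics/s2.png',r['img'][:,:,::-1]);pp('scene',['handle','line_left','line_right','plate','edge'])
r=capture('wrist');cv2.imwrite('pics/w7.png',r['img'][:,:,::-1]);pp('wrist',['line_left','line_right','plate','edge'])
E
```

```text
t 17.05 p [0.5908 0.0736 0.3106] yaw 100.98 tz [ 0.0076 -0.0049 -1.    ] F [ 0.4 -4.5  9.3] w 0.106 g 40.5
scene handle [(0.79, [0.5941, 0.0744, 0.152])]
scene line_left [(0.93, [0.5249, 0.142, 0.1129]), (0.36, [0.7612, -0.1645, 0.003])]
scene line_right [(0.58, [0.6358, 0.1637, 0.1187])]
scene plate [(0.57, [0.5748, 0.1719, 0.1133])]
scene edge []
wrist line_left [(0.73, [0.5236, 0.1448, 0.1105])]
wrist line_right [(0.97, [0.6311, 0.1652, 0.1072])]
wrist plate [(0.81, [0.5717, 0.1765, 0.1145])]
wrist edge [(0.5, [0.7622, -0.1656, -0.0031])]
```

View pics/w7.png

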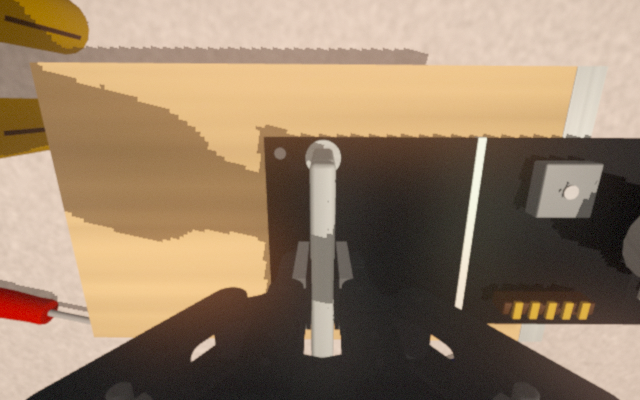

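The line now runs (482,138) to (459,306). The trim's outer edge runs from about (606,66) at the top to (542,338) at the bottom. I'll measure the remaining gap from pixel rows.

```bash
cat > gap.py <<'E'
from h import *
import sys
s=read_state();st()
r=capture('wrist');im=r['img'].astype(int)
T=np.eye(4);T[:3,:3]=R.from_quat(s['eef_rot']).as_matrix();T[:3,3]=s['position'];T=T@r['tool_from_camera']
B=lambda u,v,z:bp((u,v),z,T,r['fx'],(r['cx'],r['cy']))
# white line: bright centroid inside dark plate
L=[]
for v in range(150,240,3):
    g=im[v,400:520].min(1);w=np.nonzero(g>110)[0]
    if 3<len(w)<25: L.append([w.mean()+400,v])
L=np.array(L);k=np.polyfit(L[:,1],L[:,0],1);k=np.polyfit(*(L[abs(np.polyval(k,L[:,1])-L[:,0])<1.5].T[::-1]),1)
la,lb=[B(np.polyval(k,v),v,.114) for v in(150,240)]
# trim: grey (low saturation) run right of the wood, on rows above the plate
for v in (72,84,96,108,120,130):
    row=im[v];sat=row[:,0]-row[:,2];print(v,'sat',[(u,int(sat[u]),int(row[u].sum()//3)) for u in range(480,640,6) if u>int(sys.argv[1])])
np.save('gap.npy',np.array([la,lb]));print('line',la.round(4),lb.round(4),'heading',np.degrees(np.arctan2(*(la-lb)[[1,0]]))-90)
E
python3 gap.py 550
```

```text
t 17.6 p [0.5908 0.0735 0.3107] yaw 100.94 tz [ 0.0074 -0.004  -1.    ] F [ 1.  -4.9 10.1] w 0.106 g 40.5
72 sat [(552, 98, 189), (558, 96, 191), (564, 97, 190), (570, 96, 189), (576, 46, 178), (582, 20, 205), (588, 22, 205), (594, 21, 204), (600, 20, 207), (606, 25, 206), (612, 38, 202), (618, 37, 205), (624, 36, 204), (630, 36, 203), (636, 37, 203)]
84 sat [(552, 96, 188), (558, 95, 188), (564, 96, 188), (570, 96, 187), (576, 24, 207), (582, 22, 207), (588, 21, 204), (594, 21, 210), (600, 21, 207), (606, 38, 206), (612, 37, 206), (618, 38, 205), (624, 37, 198), (630, 37, 206), (636, 38, 201)]
96 sat [(552, 100, 185), (558, 98, 185), (564, 97, 185), (570, 79, 183), (576, 22, 212), (582, 21, 211), (588, 21, 207), (594, 22, 213), (600, 27, 210), (606, 38, 199), (612, 39, 202), (618, 37, 202), (624, 36, 203), (630, 37, 206), (636, 38, 205)]
108 sat [(552, 97, 177), (558, 94, 178), (564, 95, 177), (570, 22, 213), (576, 20, 214), (582, 21, 213), (588, 20, 215), (594, 22, 214), (600, 38, 206), (606, 37, 204), (612, 37, 202), (618, 36, 203), (624, 37, 204), (630, 38, 204), (636, 39, 199)]
120 sat [(552, 95, 173), (558, 93, 175), (564, 91, 171), (570, 22, 214), (576, 21, 218), (582, 21, 212), (588, 22, 219), (594, 24, 214), (600, 37, 199), (606, 37, 209), (612, 36, 209), (618, 38, 210), (624, 37, 202), (630, 37, 198), (636, 37, 206)]
130 sat [(552, 95, 178), (558, 95, 179), (564, 25, 200), (570, 21, 219), (576, 21, 221), (582, 22, 219), (588, 21, 219), (594, 38, 210), (600, 37, 202), (606, 38, 201), (612, 37, 202), (618, 37, 207), (624, 37, 201), (630, 38, 207), (636, 38, 201)]
line [0.5273 0.1416 0.114 ] [0.5759 0.1509 0.114 ] heading -259.12597170441325
```

```bash
cat > gap2.py <<'E'
import re
src=open('gap.py').read().split('# trim')[0];exec(src)
E=[]
for v in list(range(70,134,2))+list(range(328,338,1)):
    row=im[v];sat=np.convolve(row[:,0]-row[:,2],np.ones(3)/3,'same')
    t=np.nonzero((sat<30)&(row.mean(1)>150))[0];t=t[(t>lo)&(t<636)] if (lo:=400) else t
    runs=[q for q in np.split(t,np.nonzero(np.diff(t)>2)[0]+1) if len(q)>12]
    if runs: E.append([runs[-1][-1]+.5,v])
E=np.array(E)
P=np.array([B(u,v,.11) for u,v in E]);
Pu=P[E[:,1]<200];print('n',len(Pu),len(P)-len(Pu))
def fit(P):
    for _ in range(3):
        vx,vy,x0,y0=cv2.fitLine(P[:,:2].astype(np.float32),cv2.DIST_HUBER,0,.001,.001).ravel()
        n=np.array([-vy,vx]);n*=np.sign(n[1]);e=(P[:,:2]-[x0,y0])@n;P=P[abs(e)<.003]
    return n,np.array([x0,y0]),len(P),e.std()
l=lb-la;mid=None
for nm,Q in(('upper',Pu),('all',P)):
    n,c,k_,sd=fit(Q);print(nm,'edge heading',round(float(np.degrees(np.arctan2(n[1],n[0]))),2),k_,round(float(sd),5))
    d=lambda p:(p[:2]-c)@n
    # line ends on plate: extrapolate with the riser coordinate
    u=l/np.linalg.norm(l);tang=np.array([n[1],-n[0]])
    ends=[B(np.polyval(k,138),138,.114)]; ends.append(ends[0]+u*.11)
    print('x of line ends rel. edge mm',[round(1e3*float(d(e)),1) for e in ends],'edge c',c.round(4))
print('line heading',round(float(np.degrees(np.arctan2(u[1],u[0]))+90),2))
E
python3 gap2.py
```

```text
t 17.65 p [0.5908 0.0734 0.3107] yaw 100.94 tz [ 0.0074 -0.004  -1.    ] F [-0.1 -4.6 10. ] w 0.106 g 40.5
n 32 10
upper edge heading 100.11 32 0.00014
x of line ends rel. edge mm [-57.1, -55.7] edge c [0.493  0.1934]
all edge heading 100.53 42 0.00016
x of line ends rel. edge mm [-57.3, -56.6] edge c [0.5506 0.2042]
line heading 100.87
```

Call:
{"api": "jog_arm", "payload": {
  "commands": [
    [1, [0, 0.06, 0], [0, 0, 0.001]],
    [1, [0, 0.12, 0], [0, 0, 0.002]],
    [1, [-0.001, 0.18, 0], [0, 0, 0.003]],
    [1, [-0.001, 0.24, 0], [0, 0, 0.004]],
    [1, [-0.002, 0.3, 0], [0, 0, 0.004]],
    [1, [-0.002, 0.33, 0], [0, 0, 0.004]],
    [1, [-0.002, 0.33, 0], [0, 0, 0.004]]
  ]
}}

```text
time: 18.4
position: [0.5819, 0.1214, 0.3107]
eef_rot: [-0.092, 0.996, -0.003, 0.004]
force: [1.4, -5.8, 10.7]
width: 0.103
gripper_force: 40.5
```

```bash
python3 gap2.py; python3 - <<'E'
from h import *
capture('scene');pp('scene',['line_left','line_right','plate','edge','handle','capacitor','clamp'])
capture('top');pp('top',['line_left','line_right','plate','edge'])
E
```

```text
t 18.4 p [0.5819 0.1214 0.3107] yaw 100.57 tz [ 0.0078 -0.0055 -1.    ] F [ 1.4 -5.8 10.7] w 0.103 g 40.5
n 32 0
upper edge heading 101.43 32 0.00016
x of line ends rel. edge mm [-9.1, -10.9] edge c [0.4982 0.1949]
all edge heading 101.43 32 0.00016
x of line ends rel. edge mm [-9.1, -10.9] edge c [0.4982 0.1949]
line heading 100.53
scene line_left [(0.82, [0.5128, 0.1891, 0.1135])]
scene line_right [(0.68, [0.6282, 0.2104, 0.1169])]
scene plate [(0.67, [0.563, 0.2195, 0.1114])]
scene edge []
scene handle [(0.8, [0.5818, 0.1216, 0.1545]), (0.32, [0.5417, 0.3081, 0.1155])]
scene capacitor [(0.86, [0.5792, -0.1534, -0.0014]), (0.79, [0.5466, 0.3115, 0.1117]), (0.7, [0.5061, -0.1448, 0.0028]), (0.63, [0.4155, -0.1677, 0.0036])]
scene clamp [(0.85, [0.5438, 0.3071, 0.1147]), (0.48, [0.5801, 0.1207, 0.1551])]
top line_left [(0.98, [0.5137, 0.1889, 0.1138])]
top line_right []
top plate [(0.44, [0.5065, -0.2961, 0.0017])]
top edge []
```

```bash
python3 - <<'E'
from h import *
s=read_state();r=capture('wrist');cv2.imwrite('pics/w8.png',r['img'][:,:,::-1])
Tt=r['tool_from_camera']
def TT(p,yaw,tz):
    z=np.array(tz,float);z/=np.linalg.norm(z);y=np.array([np.cos(np.radians(yaw)),np.sin(np.radians(yaw)),0]);y-=z*(y@z);y/=np.linalg.norm(y)
    T=np.eye(4);T[:3,:3]=np.column_stack([np.cross(y,z),y,z]);T[:3,3]=p;return T@Tt
q=R.from_quat(s['eef_rot']).as_matrix()
for f,T,us in(('w5',TT([.6097,.0019,.4],102.26,[8e-4,1.6e-3,-1]),range(245,580,4)),('w7',TT([.5908,.0736,.3106],100.98,[.0076,-.0049,-1]),range(60,560,4)),('w8',TT(s['position'],np.degrees(np.arctan2(q[1,1],q[0,1])),q[:,2]),range(20,470,4))):
    im=cv2.imread(f'pics/{f}.png')[:,:,::-1].astype(float);rat=(im[:,:,0]-im[:,:,2])/im[:,:,0].clip(1)
    P=[]
    for u in us:
        c=rat[:120,u];w=np.nonzero(c>.33)[0]
        w=[v for v in w if (c[v:v+6]>.33).all() and v>45]
        if w:
            v=w[0];P.append(bp((u,v-1+(.33-c[v-1])/(c[v]-c[v-1]+1e-9)),.11,T,r['fx'],(r['cx'],r['cy'])))
    P=np.array(P)
    for _ in range(5):
        a,b=np.polyfit(P[:,1],P[:,0],1);e=P[:,0]-a*P[:,1]-b;P=P[abs(e)<max(.0006,1.5*abs(e).mean())]
    print(f,'riser heading',90-np.degrees(np.arctan(a)),len(P),e.std())
E
```

```text
w5 riser heading 100.4002620674623 84 0.0001654743944850358
w7 riser heading 100.44956361815075 120 0.00011863990032661098
w8 riser heading 100.43221561356876 113 0.0001279439625012159
```

Riser heading is consistently 100.43° in three pictures and the line is at 100.53°, so the plate is square to the edge. About 9.2 mm remains.

Call:
{"api": "jog_arm", "payload": {
  "commands": [
    [1, [0, 0.02, 0], [0, 0, 0]],
    [1, [0, 0.04, 0], [0, 0, 0]],
    [1, [0, 0.055, 0], [0, 0, 0]],
    [1, [0, 0.062, 0], [0, 0, 0]],
    [1, [0, 0.062, 0], [0, 0, 0]],
    [1, [0, 0.062, 0], [0, 0, 0]],
    [1, [0, 0.062, 0], [0, 0, 0]]
  ]
}}

```text
time: 19.85
position: [0.5805, 0.129, 0.3107]
eef_rot: [-0.091, 0.996, -0.004, 0.004]
force: [1.9, -8.1, 10.5]
width: 0.103
gripper_force: 40.6
```

```bash
python3 gap2.py; python3 - <<'E'
from h import *
r=capture('scene');cv2.imwrite('pics/s3.png',r['img'][:,:,::-1]);pp('scene',['line_left','line_right','plate','edge','handle','capacitor','clamp'])
# scene check: expected right end of edge/line pixels, with sat profile along the riser side beyond the line
C=np.linalg.inv(r['pose']);im=r['img'].astype(int)
pj=lambda P:(lambda c:(r['fx']*c[0]/c[2]+r['cx'],r['fy']*c[1]/c[2]+r['cy']))((C@np.r_[P,1])[:3])
h=np.radians(100.43);o=np.array([np.cos(h),np.sin(h)]);t=np.array([np.sin(h),-np.cos(h)])
c=np.array([.4982,.1949])
print('proj step px/mm',np.subtract(pj(np.r_[c+.06*t+.001*o,.114]),pj(np.r_[c+.06*t,.114])).round(2))
# walk along outward direction at several laterals from the upper edge centroid
for lat in (.03,.05,.1,.115,.135,.14,.145):
    out=[]
    for k in range(-24,13,2):
        u,v=pj(np.r_[c+lat*t+k*1e-3*o,.114 if lat<.125 else .11]);p=cv2.getRectSubPix(r['img'],(1,1),(u,v))[0,0].astype(int);out.append((k,int(p[0]-p[2]),int(p.sum()//3)))
    print(lat,out)
E
```

```text
t 19.85 p [0.5805 0.129  0.3107] yaw 100.47 tz [ 0.0079 -0.0072 -0.9999] F [ 1.9 -8.1 10.5] w 0.103 g 40.6
n 32 0
upper edge heading 101.52 32 0.00018
x of line ends rel. edge mm [-1.7, -3.8] edge c [0.4939 0.194 ]
all edge heading 101.52 32 0.00018
x of line ends rel. edge mm [-1.7, -3.8] edge c [0.4939 0.194 ]
line heading 100.4
scene line_left [(0.97, [0.5152, 0.1985, 0.1137]), (0.49, [0.5035, -0.3348, -0.0001])]
scene line_right [(0.83, [0.6262, 0.2181, 0.1177])]
scene plate []
scene edge []
scene handle [(0.78, [0.5825, 0.1253, 0.1561])]
scene capacitor [(0.82, [0.5436, 0.3197, 0.1134]), (0.6, [0.4149, -0.168, 0.002]), (0.53, [0.5812, -0.1524, -0.0007]), (0.5, [0.5076, -0.1467, 0.0025])]
scene clamp [(0.72, [0.5421, 0.3133, 0.1129])]
proj step px/mm [0.4  0.24]
0.03 [(-24, 9, 24), (-22, 12, 24), (-20, 7, 27), (-18, 9, 25), (-16, 9, 25), (-14, 7, 28), (-12, 4, 28), (-10, 8, 27), (-8, 9, 25), (-6, 11, 43), (-4, 23, 115), (-2, 25, 140), (0, 16, 84), (2, 9, 36), (4, 10, 24), (6, 7, 26), (8, 8, 29), (10, 9, 27), (12, 7, 27)]
0.05 [(-24, 9, 25), (-22, 9, 25), (-20, 7, 25), (-18, 8, 24
[... 880 characters left out ...]
, 126), (-6, 14, 127), (-4, 14, 124), (-2, 15, 119), (0, 14, 109), (2, 14, 99), (4, 14, 97), (6, 14, 99), (8, 14, 92), (10, 18, 77), (12, 17, 68)]
0.14 [(-24, 61, 103), (-22, 60, 103), (-20, 60, 101), (-18, 60, 97), (-16, 59, 99), (-14, 33, 92), (-12, 26, 93), (-10, 24, 93), (-8, 26, 93), (-6, 23, 95), (-4, 27, 93), (-2, 25, 95), (0, 19, 93), (2, 13, 93), (4, 13, 96), (6, 14, 97), (8, 14, 92), (10, 17, 76), (12, 18, 69)]
0.145 [(-24, 46, 80), (-22, 46, 77), (-20, 45, 79), (-18, 46, 77), (-16, 46, 75), (-14, 46, 76), (-12, 47, 76), (-10, 45, 78), (-8, 45, 79), (-6, 47, 78), (-4, 47, 76), (-2, 46, 75), (0, 47, 77), (2, 32, 83), (4, 18, 90), (6, 13, 96), (8, 15, 89), (10, 18, 73), (12, 19, 71)]
```

Call:
{"api": "jog_arm", "payload": {
  "commands": [
    [1, [0, 0.008, 0], [0, 0, 0]],
    [1, [0, 0.016, 0], [0, 0, 0]],
    [1, [0, 0.016, 0], [0, 0, 0]],
    [1, [0, 0.016, 0], [0, 0, 0]],
    [1, [0, 0.016, 0], [0, 0, 0]]
  ]
}}

```text
time: 20.8
position: [0.5801, 0.1312, 0.3107]
eef_rot: [-0.091, 0.996, -0.004, 0.004]
force: [1.8, -8.2, 10.6]
width: 0.106
gripper_force: 40.6
```

```bash
python3 gap2.py; python3 - <<'E'
from h import *
r=capture('scene');cv2.imwrite('pics/s4.png',r['img'][:,:,::-1]);pp('scene',['line_left','line_right','plate','capacitor','clamp'])
C=np.linalg.inv(r['pose'])
pj=lambda P:(lambda c:(r['fx']*c[0]/c[2]+r['cx'],r['fy']*c[1]/c[2]+r['cy']))((C@np.r_[P,1])[:3])
h=np.radians(100.43);o=np.array([np.cos(h),np.sin(h)]);t=np.array([np.sin(h),-np.cos(h)]);c=np.array([.4982,.1949])
for lat in (.03,.115,.135):
    print(lat,[(k,int(cv2.getRectSubPix(r['img'],(1,1),pj(np.r_[c+lat*t+k*1e-3*o,.114 if lat<.125 else .11]))[0,0].mean())) for k in range(-8,8)])
st()
E
```

```text
t 20.8 p [0.5801 0.1312 0.3107] yaw 100.46 tz [ 0.008  -0.0075 -0.9999] F [ 1.8 -8.2 10.6] w 0.106 g 40.6
n 32 0
upper edge heading 101.66 32 0.00018
x of line ends rel. edge mm [0.5, -2.0] edge c [0.494 0.194]
all edge heading 101.66 32 0.00018
x of line ends rel. edge mm [0.5, -2.0] edge c [0.494 0.194]
line heading 100.34
scene line_left [(0.89, [0.5125, 0.2006, 0.1108])]
scene line_right [(0.81, [0.6255, 0.2177, 0.1179])]
scene plate [(0.81, [0.5643, 0.232, 0.1096]), (0.38, [0.4308, -0.307, 0.0046])]
scene capacitor [(0.97, [0.5469, 0.3205, 0.1126]), (0.9, [0.5805, -0.1547, 0.0036]), (0.64, [0.4136, -0.1674, 0.0022]), (0.4, [0.5795, 0.1311, 0.1555])]
scene clamp [(0.71, [0.5437, 0.3165, 0.1128])]
0.03 [(-8, 31), (-7, 32), (-6, 29), (-5, 27), (-4, 30), (-3, 54), (-2, 85), (-1, 114), (0, 128), (1, 123), (2, 86), (3, 55), (4, 36), (5, 28), (6, 27), (7, 27)]
0.115 [(-8, 23), (-7, 22), (-6, 21), (-5, 26), (-4, 38), (-3, 64), (-2, 104), (-1, 138), (0, 141), (1, 130), (2, 100), (3, 63), (4, 36), (5, 27), (6, 25), (7, 24)]
0.135 [(-8, 125), (-7, 126), (-6, 127), (-5, 127), (-4, 126), (-3, 125), (-2, 125), (-1, 119), (0, 111), (1, 102), (2, 95), (3, 93), (4, 96), (5, 96), (6, 90), (7, 85)]
t 21.15 p [0.5801 0.1311 0.3107] yaw 100.46 tz [ 0.008  -0.0075 -0.9999] F [ 1.  -7.7 11.4] w 0.109 g 40.6
```

The line lies on the edge within about 1 mm at both ends in both views, and the plate is held flat and still with about 11 N down. Handing in.

```bash
python3 -c "
from plant import *
print(close_job())"
```

```text
the job is handed in; nothing more can be done
None
```

I handed the job in at about 21 s, verdict not shown: the capacitor is seated in the ring, the white line measured within about 1–2 mm of the edge along its width, and the gripper is holding the plate flat and still with about 11 N down.

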